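# Zero a bench thickness gauge on its setting board

### The job

Zero the bench thickness gauge: slide the wooden setting board along the channel, under the dial, until it is fully home against the stop, and leave it there. Then, with the board in place, turn the dial's bezel until the zero mark stands right at the tip of the needle, and let go. Leave the other things on the bench where they are.

Things in the scene. Friction and masses are not known exactly. Their poses are not given: they have to be found in the camera images.
- gauge: The gauge, fixed to the bench. Origin on the bench, straight below the dial's axis; z up. Steel base plate 120 mm wide (x), 12 mm thick, y = -300 to +120 mm. Channel along y between two rails, 64 mm clear, rail tops 24 mm above the bench, y = -290 to +55 mm. Column (34 mm thick, at y = 95 mm) and arm carry the round dial, face up, over the channel; both end below 109 mm.
- board: The loose setting board, light wood, 60 mm wide (x), 200 mm long (y), 20 mm thick, 0.2 to 0.3 kg. Origin: centre of its underside; y along its length towards the rounded nose, z up. It lies in the channel, its underside 12 mm above the bench, nose towards the dial, 2 mm clear of each rail, 70 to 135 mm short of the stop.
- board_grip (a point): Point to hold on the board's upright dark wooden grip, a block 16 mm wide (across the board), 30 mm long and 45 mm high on the board's top, 85 mm behind the board's origin. The point is on the block's axis, 18 mm below its top, 59 mm above the bench. Axes as the board's.
- board_nose (a point): Foremost point of the board's rounded nose, on its centre line, 10 mm above its underside, 100 mm ahead of its origin.
- stop_face (a point): Centre of the face of the steel stop block (90 mm wide, top 42 mm above the bench) that closes the channel; 55 mm beyond the dial's axis (gauge y), 22 mm above the bench. The board's nose comes to rest against it. Axes as the gauge's.
- dial_centre (a point): Point on the upright axis of bezel and needle, at the height of the bezel's top rim, 129 mm above the bench. The dial's grey housing below is 108 mm across, its underside 86 mm above the bench. Axes as the gauge's.
- zero_mark (a point): The zero mark: a black bar, 6 mm wide, on the white dial face just inside the bezel knob, much thicker than the other marks. The point is 42 mm from the dial's axis. It turns with the bezel and the face.
- bezel_knob (a point): Point to hold on the bezel's knob: an upright black round post 18 mm thick, 40 mm high, on the aluminium rim (120 mm across outside, 94 inside, top 129 mm above the bench), 53 mm from the dial's axis, on the zero mark's radius. The point is on the post's axis, 15 mm below its top, 154 mm above the bench. Turning takes about 2 N here; the bezel stays where it is left.
- foot_tip (a point): Lowest point of the sprung steel foot (ball end 24 mm across) under the dial, on its axis, 26 mm above the bench when free. The board's rounded nose lifts it 6 mm as it passes under (about 3 N), which turns the needle about 1.2 rad clockwise seen from above.
- needle_tip (a point): Tip of the black needle (5 mm wide, 3 mm near the tip; a short tail the other side of the hub), 42 mm from the dial's axis, 122 mm above the bench, under the level of the rim; it moves only with the foot.
- bezel (a joint): Angle of the bezel, rad, growing counter-clockwise seen from above; at 0 the zero mark lies from the dial's axis towards the gauge's -x. Range -3.1 to 3.1.
- birdhouse: Bystander: wooden birdhouse with a shingled gable roof, about 190 x 175 x 175 mm; origin at the centre of its underside.
- mallet: Bystander: hammer lying on the bench.
- glue: Bystander: glue bottle, 56 mm across, 130 mm high; origin at the centre of its underside.
- shingles: Bystander: stack of five wooden shingles, 73 x 128 x 35 mm; origin at the centre of its underside.
Things that resemble listed ones, but are neither listed nor needed, are in the scene too. Of the things like the board, leave any that is purple; of the rest the larger one is meant.

How it is judged (in metres and radians):
On the way, in this order (a step that is already met when the one before it is completed fails the run):
1. the board is fully home against the stop, flat in the channel (y of board_nose in the frame of gauge above 0.051 m and angle between the y axis of board and the y axis of gauge, either way round below 0.08 rad and angle between board's own z axis and vertical below 0.06 rad and z of board_nose in the frame of gauge below 0.026 m), for 0.2 s.
2. with the board still home, the zero mark stands at the needle's tip (all of step 1 and horizontal distance between zero_mark and needle_tip below 0.004 m), for 0.2 s.
At the end, for the whole second after the job is handed in: The board lies flat in the channel, its nose within 4 mm of the stop; the zero mark is within 4 mm of the needle's tip seen from above; board and bezel are at rest and let go (all of step 2 and linear speed of board below 0.01 m/s and velocity of joint bezel between -0.03 and 0.03 rad/s); the robot touches nothing.
It fails at once if the birdhouse is moved more than 20 mm or tipped (distance of birdhouse from where it was at the start of the episode above 0.02 m or angle between birdhouse's own z axis and vertical above 0.3 rad).
It fails at once if the hammer is moved more than 20 mm or tipped (distance of mallet from where it was at the start of the episode above 0.02 m or angle between mallet's own z axis and vertical above 0.3 rad).
It fails at once if the glue bottle is moved more than 20 mm or tipped (distance of glue from where it was at the start of the episode above 0.02 m or angle between glue's own z axis and vertical above 0.3 rad).
It fails at once if the shingle stack is moved more than 20 mm or tipped (distance of shingles from where it was at the start of the episode above 0.02 m or angle between shingles's own z axis and vertical above 0.3 rad).
It also fails if it takes over 51 s, if anything falls off the work surface, if the arm or the gripper's body presses on something with over 40 N, if the wrist force passes 120 N, or if a joint passes its speed limit or range.

### The arm

A 6-joint arm with a two-finger parallel gripper is mounted at the origin on the work surface. World frame = base frame: x ahead of the robot, y to its left, z up, the work surface at z = 0. Lengths are in m, angles in degrees, forces in N, time in s.
With the tool pointing down it reaches from about 0.3 to 0.75 m from the base axis. Payload 8.5 kg.
Tool frame: the origin (TCP) lies midway between the tips of the shut fingers; the grasp point (between the pads) lies 19 mm behind it; z points along the fingers, y is the line along which they close (so a half turn about z gives the same grasp; the last joint's range is limited). The gripper opens to 85 mm and grips with 20 to 120 N. Pads are 22 mm wide; open, the fingers measure 114 mm over their backs; the gripper's body (76 mm by 85 mm) begins 54 mm behind the grasp point. The pads swing forward as they close: fully open they stand 13 mm farther back than shut.
Start: joints at [51.148, 21.807, 74.336, -0, 83.858, -12.336], TCP at [0.246, 0.492, 0.231] pointing down, gripper open.
Joint ranges: [-178.18, 178.18], [-50.72, 133.34], [12.68, 142.11], [-81.47, 261.47], [9.98, 163.14], [-165.26, 165.26]. Speed limits (degrees/s): [136.94, 136.94, 180, 180, 180, 180].

### API

Orientations are given as a 3x3 rotation matrix whose columns are the frame's x, y, z axes.
In Python, from rig import env gives the robot as it stands. The module is installed in compiled form; this text tells all that it offers.
- The arm moves only by the tool jog_arm, never from a script. Its argument "targets" is a list of rows, each a list of 6 numbers: the shift along the tool's x, y, z in cm, then the turn, a rotation vector about the tool's x, y, z in degrees. A call has 1 to 8 rows; each row is the pose to reach, as a shift and turn from the pose commanded when the call began, along the tool's axes at that moment; what a row does not reach only later rows make up. A row lasts 1/12 s, in which the tool goes at most 41.7 mm and 7.16 degrees, less where a joint would pass 70% of its speed; a pose out of reach is approached as far as the arm can. A call with a gripper value outside its range is refused whole. "hand" is the opening, from 0 (shut) to 1 (fully open), set as the call begins (left out, the last holds). The fingers move at their own pace and stop on an object; "newtons" is the grip in N (left out, the last holds). Time passes only in rows, so rows that repeat a pose let the fingers close. It gives the time, the measured TCP pose, the force, the opening and the grip force at its end, in the units of the state.
- env.observe(): the state, without advancing time (a new reading comes with each control period).
- env.get_image(name): name is "scene" or "top" or "wrist"; returns a dict with "frame" (480x640x3 uint8, red, green, blue), "depth" (480x640 float32, m along the optical axis (not along the pixel's ray), 0 where there is no reading), "fovy" (degrees; the focal length in pixels is half the picture's height over the tangent of half this angle, whatever the lens; pixels are square), "cx", "cy" (the principal point, pixels), "cam_to_world" (4x4, takes a point from camera to world coordinates). Camera axes: x right, y down, z forward; pixel columns grow to the right and rows downward; lengths in m; the calibration is good to about 2 mm. A picture is of the moment at which its call begins.
- env.close_job(): hands the job in; it is judged then, once.
Trained networks look in the newest picture that a camera, given by its name, has taken for a name from the list of things; names that differ only in an ending like _2 or _b are one class to them, and where a whole thing is asked for, a point or a joint stands for the part that bears it (a point fixed in the world has none). Each returns a list of dicts, best first, with "score" (0 to 1); they miss things now and then, are a little off and sometimes report something else, mostly with a low value. They report only what shows in the picture. A call takes as long as a camera call. They do not tell look-alikes from the thing itself.
- env.regions_of(camera, target): "pixels" (480x640 bool, what is visible of it) and "point" ([row, column] in pixels, amid what is visible of it).
The state is a dict: "time_s": time; "q": joint angles; "qvel": joint speeds; "joint_efforts": joint torques, N m; "position": TCP position; "tool_rot": TCP orientation; "ft_force": force on the tool from outside, world axes, zero at the start; "wrist_torque": the same for the moment, N m; "grip_width": finger opening in m; "gripper_force": force on a finger pad.
Only numpy, scipy, OpenCV 4.12 (cv2) and the standard library are available. Lean on these libraries where they do the work, as an engineer would, in place of code of your own. Each camera call takes 0.05 s, during which the arm holds its last target. There are 200 camera calls.

## Working session

There is one attempt and no reset: what is moved stays moved. The work goes in short steps, Python scripts to look and compute and a tool call to move; the robot and the scene stay as the last step left them, time stands still between calls to the robot, and variables do not carry over. Pictures are saved under pics/ and viewed, at most 10 in all, crops included, and the job is handed in when it is done.

Besides the shell and the picture viewer there is one more tool, called after "Emit:" by a JSON object that holds its "fn" and its "kwargs". jog_arm: Moves the arm, as the interface text tells. Its arguments: {"type":"object","properties":{"targets":{"type":"array","items":{"type":"array","items":{"type":"number"}}},"hand":{"type":"number"},"newtons":{"type":"number"}},"required":["targets"]}

```bash
mkdir -p pics; cat > h.py <<'E'
import numpy as np, cv2
from rig import env
def K(im):
    f=im["frame"].shape[0]/2/np.tan(np.radians(im["fovy"])/2); return f,im["cx"],im["cy"]
def p2w(im,r,c,d):
    f,cx,cy=K(im); return (im["cam_to_world"]@np.array([(c-cx)*d/f,(r-cy)*d/f,d,1]))[:3]
def onplane(im,r,c,z):
    o=im["cam_to_world"][:3,3]; v=p2w(im,r,c,1.)-o; return o+v*(z-o[2])/v[2]
def w2p(im,p):
    f,cx,cy=K(im); q=np.linalg.inv(im["cam_to_world"])@np.append(p,1); return q[1]/q[2]*f+cy,q[0]/q[2]*f+cx
def cloud(im,m):
    r,c=np.nonzero(m&(im["depth"]>0)); d=im["depth"][r,c]; f,cx,cy=K(im)
    P=np.c_[(c-cx)*d/f,(r-cy)*d/f,d,np.ones(len(d))]; return (im["cam_to_world"]@P.T).T[:,:3]
def save(n,im): cv2.imwrite(f"pics/{n}.png",im[...,::-1])
np.set_printoptions(precision=4,suppress=True)
E
python3 - <<'E'
from h import *
ims={n:env.get_image(n) for n in("scene","top")}
save("scene0",ims["scene"]["frame"]);save("top0",ims["top"]["frame"])
for n in ims:
    print(n,ims[n]["cam_to_world"][:3],ims[n]["fovy"])
    for t in("gauge","board","board_grip","bezel_knob","zero_mark","needle_tip","dial_centre"):
        for r in env.regions_of(n,t):
            C=cloud(ims[n],r["pixels"]); print(t,round(r["score"],2),r["point"],r["pixels"].sum(),np.median(C,0) if len(C) else None)
o=env.observe();print(o["time_s"],o["tool_rot"])
E
```

```text
scene [[-0.4608  0.5582 -0.6899  1.3358]
 [ 0.8874  0.2993 -0.3506  0.4241]
 [ 0.0108 -0.7738 -0.6333  0.8396]] 50.82484366843653
gauge 0.72 [277.4, 348.8] 7480 [0.58   0.0964 0.0234]
board 0.96 [289.0, 149.5] 2288 [ 0.794  -0.3054  0.0191]
board 0.93 [213.3, 319.1] 579 [ 0.3573 -0.0887  0.0142]
board 0.85 [270.4, 280.2] 1867 [ 0.6104 -0.0695  0.0312]
board 0.49 [245.4, 355.9] 33 [0.5548 0.0944 0.1228]
board_grip 0.95 [264.8, 279.9] 1823 [ 0.6102 -0.0682  0.0313]
board_grip 0.81 [214.6, 323.6] 622 [ 0.355  -0.0903  0.0142]
board_grip 0.75 [288.8, 146.5] 2263 [ 0.7935 -0.3051  0.0191]
board_grip 0.39 [250.5, 360.5] 1878 [0.5556 0.093  0.1208]
bezel_knob 0.59 [246.7, 357.6] 1771 [0.5562 0.0934 0.1214]
bezel_knob 0.31 [268.3, 281.4] 1891 [ 0.6102 -0.0704  0.0312]
zero_mark 0.76 [246.9, 358.6] 1839 [0.5565 0.0935 0.1212]
zero_mark 0.61 [208.7, 179.9] 1147 [ 0.5395 -0.4354  0.033 ]
dial_centre 0.8 [281.5, 352.5] 6890 [0.5803 0.0996 0.0239]
dial_centre 0.69 [352.0, 333.4] 1867 [0.7622 0.1506 0.0227]
top [[-0.0158 -0.9877  0.1558  0.3714]
 [-0.9998  0.0178  0.0113  0.0294]
 [-0.0139 -0.1556 -0.9877  1.3776]] 54.96882070597587
gauge 0.77 [255.8, 316.3] 4383 [0.559  0.0647 0.0241]
board 0.9 [241.1, 360.3] 1472 [ 0.5992 -0.0641  0.0306]
board 0.76 [332.7, 375.6] 831 [ 0.3359 -0.098   0.0142]
board 0.58 [180.6, 438.5] 1308 [ 0.7809 -0.3095  0.0187]
board_grip 0.9 [242.1, 361.1] 1450 [ 0.5992 -0.0663  0.0306]
board_grip 0.77 [333.8, 373.3] 785 [ 0.3385 -0.0975  0.0143]
board_grip 0.68 [249.2, 303.9] 1541 [0.5586 0.0946 0.1178]
board_grip 0.56 [179.1, 443.3] 1347 [ 0.7843 -0.3098  0.0186]
bezel_knob 0.71 [248.1, 303.4] 1451 [0.558  0.0943 0.1178]
dial_centre 0.94 [254.2, 317.3] 4442 [0.5607 0.0648 0.0237]
dial_centre 0.29 [280.9, 164.4] 4971 [0.4927 0.4756 0.1364]
0.8 [[-0.8948  0.4464  0.    ]
 [ 0.4464  0.8948  0.0001]
 [-0.      0.0001 -1.    ]]
```

View pics/scene0.png

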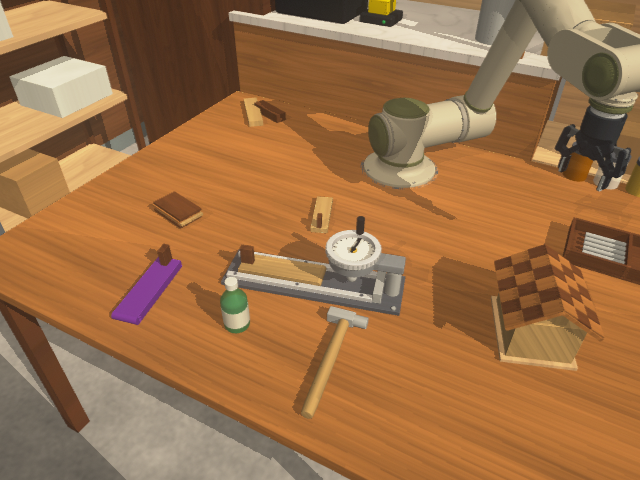

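View pics/top0.png

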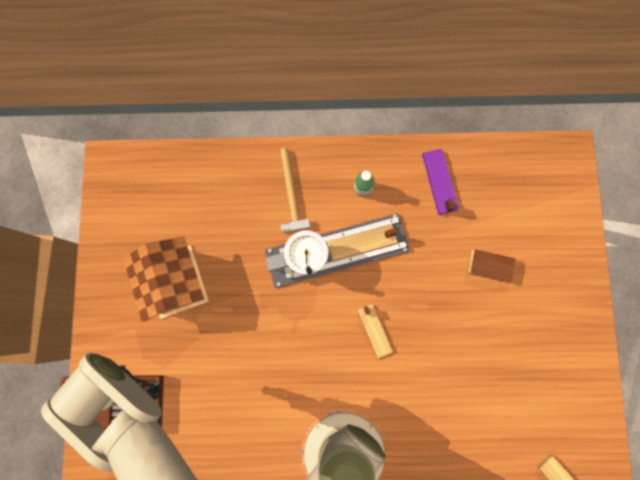

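Scene: the gauge is at about (255,316) in the top view, the dial at (250,305), and its knob at (268,309). There are four board-like things in the top view:
- the light one in the channel at (241,360)
- a small light one at (332,375)
- the purple one at (180,438)
- another light one at the bottom right, (470,560)

The one in the channel fits: it is light wood, the larger of the non-purple ones, and lies between the rails. Next I'll measure and make an enlarged crop.

```bash
python3 - <<'E'
from h import *
C=[]
S=env.get_image("scene");T=env.get_image("top")
for im in (S,T):
    P=cloud(im,np.ones((480,640),bool)); P=P[(P[:,0]>.4)&(P[:,0]<.85)&(P[:,1]>-.3)&(P[:,1]<.3)]; C.append(P)
def rect(P):
    (c,s,a)=cv2.minAreaRect(P[:,:2].astype(np.float32)*1000); return np.round(c,1),np.round(s,1),round(a,1)
for nm,im in(("scene",S),("top",T)):
    g=env.regions_of(nm,"gauge")[0]["pixels"]; b=[x for x in env.regions_of(nm,"board") if 0.55<np.median(cloud(im,x["pixels"])[:,0])<.65 and x["pixels"].sum()>1000][0]["pixels"]
    G=cloud(im,g);B=cloud(im,b)
    print(nm,"gauge",rect(G[G[:,2]<.03]),"board",rect(B[(B[:,2]>.026)&(B[:,2]<.037)]),np.median(B[(B[:,2]>.026)&(B[:,2]<.037)][:,2]))
    H=B[B[:,2]>.05]; print("grip",len(H),H.mean(0) if len(H) else 0,H[:,2].max() if len(H) else 0, (rect(H[H[:,2]>.07])) if (H[:,2]>.07).sum()>5 else 0)
for n,P in zip("st",C):
    R=P[(P[:,2]>.124)&(P[:,2]<.134)&(np.hypot(P[:,0]-.557,P[:,1]-.093)<.09)]
    print(n,"rim",len(R),cv2.minEnclosingCircle(R[:,:2].astype(np.float32)))
    Kn=P[(P[:,2]>.145)&(P[:,2]<.18)&(np.hypot(P[:,0]-.557,P[:,1]-.093)<.09)]; print("knob",len(Kn),Kn.mean(0),Kn[:,2].max())
for nm,im in(("scene",S),("top",T)):
    for t in("glue","mallet","birdhouse"):
        for r in env.regions_of(nm,t)[:1]:
            P=cloud(im,r["pixels"]);print(nm,t,np.percentile(P,2,0),np.percentile(P,98,0))
a=cv2.resize(S["frame"][205:315,210:420],None,fx=3.5,fy=3.5,interpolation=cv2.INTER_CUBIC)
save("crop",a)
E
```

```text
scene gauge (array([505.8, -14.5]), array([286.1, 424.7]), 14.4) board (array([603. , -65.5]), array([ 63.1, 199.7]), 14.8) 0.031224157492370952
grip 146 [ 0.6279 -0.1444  0.0664] 0.07891623109533052 (array([ 626. , -146.6]), array([14.2, 28.4]), 19.7)
top gauge (array([590.9,  12.4]), array([143.8, 419.5]), 14.1) board (array([599.8, -66.1]), array([ 60.8, 199.9]), 14.5) 0.03096057777442862
grip 73 [ 0.6192 -0.1462  0.0716] 0.08166465131621004 (array([ 620.7, -147.3]), array([16.6, 27.2]), 17.4)
s rim 717 ((0.5609797835350037, 0.09466741979122162), 0.06171144172549248)
knob 94 [0.5117 0.0878 0.1597] 0.17002001555464819
t rim 534 ((0.5578178763389587, 0.09479318559169769), 0.06093204393982887)
knob 40 [0.5048 0.0857 0.1653] 0.17349411581948315
scene glue [ 0.7522 -0.1041  0.0005] [ 0.803  -0.0477  0.1301]
scene mallet [0.6485 0.0968 0.0001] [0.9013 0.1753 0.0273]
scene birdhouse [0.4117 0.4015 0.0049] [0.6017 0.5853 0.1664]
top glue [ 0.7443 -0.1002  0.002 ] [ 0.7969 -0.0501  0.131 ]
top mallet [0.642  0.0929 0.0007] [0.891  0.1717 0.0288]
top birdhouse [0.3946 0.3953 0.0036] [0.595  0.5841 0.1675]
```

View pics/crop.png

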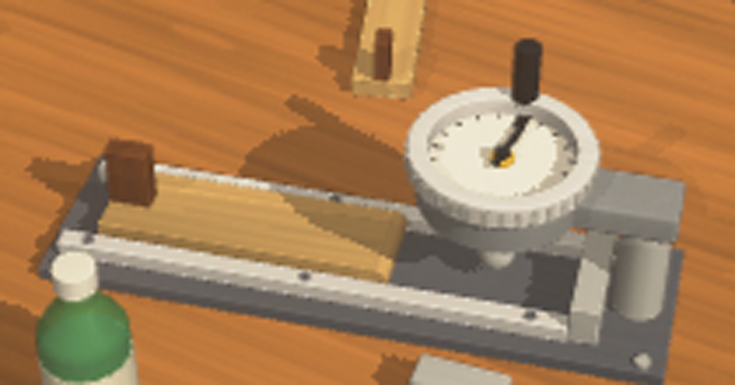

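The crop confirms the light board in the channel, with its dark grip at the rear left. The glue bottle stands well clear to the side. Gauge yaw is about 14.5°, the grip is near (0.622,-0.148), the dial axis near (0.559,0.095), and the travel is about 121 mm.

Emit:
{"fn": "jog_arm", "kwargs": {"targets": [[-27.7,-18.0,0,0,0,49],[-27.7,-18.0,0,0,0,49],[-27.7,-18.0,0,0,0,49],[-27.7,-18.0,0,0,0,49],[-27.7,-18.0,0,0,0,49],[-27.7,-18.0,0,0,0,49],[-27.7,-18.0,0,0,0,49],[-27.7,-18.0,0,0,0,49]], "hand": 1}}

```text
time_s: 2.07
position: [0.4138, 0.2053, 0.2316]
tool_rot: [[-0.244, 0.97, 0.001], [0.97, 0.244, 0.0], [-0.0, 0.001, -1.0]]
ft_force: [1.1, 0.5, -1.4]
grip_width: 0.0857
gripper_force: 0.0
```

Emit:
{"fn": "jog_arm", "kwargs": {"targets": [[-31,9,0,0,0,0],[-31,9,0,0,0,0],[-31,9,0,0,0,0],[-31,9,0,0,0,0],[-31,9,0,0,0,0],[-31,9,0,0,0,0],[-31,9,0,0,0,0],[-31,9,0,0,0,0]]}}

```text
time_s: 2.73
position: [0.5788, -0.0733, 0.2311]
tool_rot: [[-0.249, 0.969, 0.0], [0.969, 0.249, -0.0], [-0.0, 0.0, -1.0]]
ft_force: [0.4, 0.7, -0.2]
grip_width: 0.0856
gripper_force: 0.0
```

```bash
python3 - <<'E'
from h import *
o=env.observe();p=np.array(o["position"]);R=np.array(o["tool_rot"]);print(p,R[:,0],R[:,1])
W=env.get_image("wrist")
save("w1",W["frame"])
for t in("board","board_grip"):
    for r in env.regions_of("wrist",t)[:2]:
        C=cloud(W,r["pixels"]);print(t,r["score"],r["point"],len(C),np.median(C,0))
        H=C[C[:,2]>.07]
        if len(H)>10: print("top of grip",cv2.minAreaRect(H[:,:2].astype(np.float32)*1000),H[:,2].max(), H.mean(0))
        B=C[abs(C[:,2]-.032)<.005]
        if len(B)>10: print("board",cv2.minAreaRect(B[:,:2].astype(np.float32)*1000))
E
```

```text
[ 0.5788 -0.0733  0.2311] [-0.2486  0.9686 -0.0004] [0.9686 0.2486 0.0001]
board 0.79 [170.2, 93.5] 6841 [ 0.3448 -0.0937  0.0156]
board ((409.6021423339844, -68.62743377685547), (2.3581156730651855, 12.132498741149902), 23.264354705810547)
board 0.69 [273.0, 519.6] 6005 [ 0.7593 -0.0695  0.0874]
top of grip ((767.2973022460938, -72.46073150634766), (54.04108810424805, 44.11909866333008), 66.8138656616211) 0.13200605643850238 [ 0.7631 -0.0711  0.1018]
board ((755.4653930664062, -68.30548858642578), (53.84669876098633, 20.341583251953125), 70.00569915771484)
board_grip 0.92 [203.4, 347.2] 12514 [ 0.5994 -0.0562  0.0323]
top of grip ((621.855224609375, -146.38987731933594), (15.294638633728027, 30.653398513793945), 15.188505172729492) 0.07945481847099667 [ 0.6213 -0.145   0.0767]
board ((600.7715454101562, -65.03702545166016), (60.09001922607422, 198.1953582763672), 14.537130355834961)
board_grip 0.79 [403.7, 408.1] 252 [ 0.7468 -0.2877  0.0072]
```

Emit:
{"fn": "jog_arm", "kwargs": {"targets": [[-4.1,1.2,0,0,0,0],[-8.15,2.35,0,0,0,0],[-8.15,2.35,4,0,0,0],[-8.15,2.35,8,0,0,0],[-8.15,2.35,12,0,0,0],[-8.15,2.35,15,0,0,0],[-8.15,2.35,17.5,0,0,0],[-8.15,2.35,19,0,0,0]]}}

```text
time_s: 3.55
position: [0.6194, -0.1415, 0.0385]
tool_rot: [[-0.251, 0.968, -0.004], [0.968, 0.251, 0.002], [0.003, -0.003, -1.0]]
ft_force: [-1.4, 0.3, -0.2]
grip_width: 0.0855
gripper_force: 0.0
```

Emit:
{"fn": "jog_arm", "kwargs": {"targets": [[0,0,0,0,0,0],[0,0,0,0,0,0],[0,0,0,0,0,0],[0,0,0,0,0,0],[0,0,0,0,0,0],[0,0,0,0,0,0],[0,0,0,0,0,0],[0,0,0,0,0,0]], "hand": 0, "newtons": 40}}

```text
time_s: 4.22
position: [0.6213, -0.1433, 0.0425]
tool_rot: [[-0.25, 0.968, 0.002], [0.968, 0.25, -0.001], [-0.001, 0.001, -1.0]]
ft_force: [-0.6, 2.1, 5.9]
grip_width: 0.0159
gripper_force: 41.6
```

Emit:
{"fn": "jog_arm", "kwargs": {"targets": [[1.0,0,0,0,0,0],[2.5,0,0,0,0,0],[4.0,0,0,0,0,0],[5.5,0,0,0,0,0],[7.0,0,0,0,0,0],[8.5,0,0,0,0,0],[10.0,0,0,0,0,0],[11.0,0,0,0,0,0]]}}

```text
time_s: 4.88
position: [0.5939, -0.0367, 0.0424]
tool_rot: [[-0.251, 0.968, 0.003], [0.968, 0.251, -0.002], [-0.003, 0.002, -1.0]]
ft_force: [1.2, -5.6, 4.9]
grip_width: 0.0153
gripper_force: 41.5
```

Emit:
{"fn": "jog_arm", "kwargs": {"targets": [[0.2,0,0,0,0,0],[0.4,0,0,0,0,0],[0.6,0,0,0,0,0],[0.8,0,0,0,0,0],[1.0,0,0,0,0,0],[1.0,0,0,0,0,0],[1.0,0,0,0,0,0]]}}

```text
time_s: 5.47
position: [0.5917, -0.0278, 0.0425]
tool_rot: [[-0.25, 0.968, 0.003], [0.968, 0.25, -0.002], [-0.003, 0.002, -1.0]]
ft_force: [1.4, -3.8, 4.6]
grip_width: 0.0155
gripper_force: 41.6
```

Emit:
{"fn": "jog_arm", "kwargs": {"targets": [[0.1,0,0,0,0,0],[0.2,0,0,0,0,0],[0.3,0,0,0,0,0],[0.4,0,0,0,0,0],[0.4,0,0,0,0,0]]}}

```text
time_s: 5.88
position: [0.5912, -0.0258, 0.0426]
tool_rot: [[-0.25, 0.968, 0.004], [0.968, 0.25, -0.005], [-0.006, 0.003, -1.0]]
ft_force: [2.8, -13.5, 3.2]
grip_width: 0.0153
gripper_force: 41.3
```

Emit:
{"fn": "jog_arm", "kwargs": {"targets": [[0.2,0,0,0,0,0],[0.4,0,0,0,0,0],[0.4,0,0,0,0,0],[0.4,0,0,0,0,0]]}}

```text
time_s: 6.22
position: [0.5918, -0.0253, 0.0436]
tool_rot: [[-0.25, 0.968, 0.008], [0.968, 0.25, -0.01], [-0.012, 0.005, -1.0]]
ft_force: [3.2, -30.0, 6.4]
grip_width: 0.0157
gripper_force: 41.7
```

```bash
python3 - <<'E'
from h import *
S=env.get_image("scene")
save("s2",cv2.resize(S["frame"][195:315,240:440],None,fx=4,fy=4,interpolation=cv2.INTER_CUBIC))
E
```

```text
(no output)
```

View pics/s2.png

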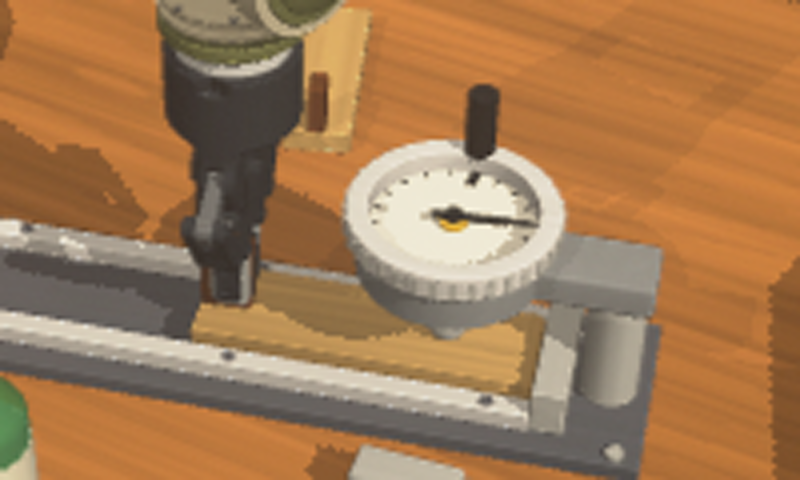

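The picture shows the nose at the stop block (crop ≈ (540,350)), the zero mark at (475,178) and the needle pointing to (535,222). The 30 N reading confirms contact, so I'll relax, release and rise.

Emit:
{"fn": "jog_arm", "kwargs": {"targets": [[-0.3,0,0,0,0,0],[-0.4,0,0,0,0,0],[-0.4,0,0,0,0,0]]}}

```text
time_s: 6.52
position: [0.5912, -0.0257, 0.0424]
tool_rot: [[-0.249, 0.968, 0.004], [0.968, 0.249, -0.004], [-0.005, 0.003, -1.0]]
ft_force: [2.6, -12.7, 3.4]
grip_width: 0.0155
gripper_force: 41.3
```

Emit:
{"fn": "jog_arm", "kwargs": {"targets": [[0,0,0,0,0,0],[0,0,0,0,0,0],[0,0,0,0,0,0],[0,0,0,0,0,0],[0,0,0,0,0,0],[0,0,0,0,0,0]], "hand": 0.6}}

```text
time_s: 7.02
position: [0.5897, -0.023, 0.0412]
tool_rot: [[-0.25, 0.968, -0.0], [0.968, 0.25, 0.0], [0.0, -0.0, -1.0]]
ft_force: [0.6, 0.7, 0.1]
grip_width: 0.0513
gripper_force: 0.0
```

Emit:
{"fn": "jog_arm", "kwargs": {"targets": [[0,0,-1,0,0,0],[0,0,-3,0,0,0],[0,0,-7,0,0,0],[0,0,-11,0,0,0],[0,0,-15,0,0,0],[0,0,-19,0,0,0],[0,0,-23,0,0,0],[0,0,-23,0,0,0]]}}

```text
time_s: 7.68
position: [0.5915, -0.0234, 0.2807]
tool_rot: [[-0.25, 0.968, 0.015], [0.968, 0.25, -0.004], [-0.007, 0.013, -1.0]]
ft_force: [0.1, 0.4, 0.2]
grip_width: 0.0511
gripper_force: 0.0
```

```bash
python3 - <<'E'
from h import *
o=env.observe();print(o["time_s"],o["position"],o["q"])
W=env.get_image("wrist");T=env.get_image("top");S=env.get_image("scene")
for n,im in(("wrist",W),("top",T),("scene",S)):
    for t in("zero_mark","needle_tip","bezel_knob"):
        for r in env.regions_of(n,t)[:2]:
            C=cloud(im,r["pixels"]);print(n,t,round(r["score"],2),r["point"],len(C),np.median(C,0))
    P=cloud(im,np.ones((480,640),bool)); P=P[np.hypot(P[:,0]-.559,P[:,1]-.095)<.075]
    R=P[abs(P[:,2]-.129)<.003]; print("rim",len(R),cv2.minEnclosingCircle(R[:,:2].astype(np.float32)))
    Kn=P[P[:,2]>.16]; print("knobtop",len(Kn), cv2.minEnclosingCircle(Kn[:,:2].astype(np.float32)) if len(Kn) else 0)
    B=P[(P[:,2]>.05)]
save("w3",W["frame"])
# rectified top view of the face, z=.122, 60 mm radius, 5 px/mm, world x up, y left
for n,im in(("wrist",W),("scene",S)):
    g=[[*w2p(im,[.559+a,.095+b,.122])[::-1]] for a,b in((.07,.07),(.07,-.07),(-.07,-.07),(-.07,.07))]
    M=cv2.getPerspectiveTransform(np.float32(g),np.float32([[0,0],[560,0],[560,560],[0,560]]))
    save("rect_"+n,cv2.warpPerspective(im["frame"],M,(560,560)))
E
```

```text
7.6833 [ 0.5915 -0.0234  0.2807] [-13.717   24.1826  62.4024   0.0027  92.5479 -28.2169]
wrist zero_mark 0.97 [64.9, 307.8] 18844 [0.5588 0.0947 0.1172]
wrist needle_tip 0.92 [55.6, 318.3] 520 [0.5545 0.1042 0.1235]
wrist needle_tip 0.72 [61.7, 312.5] 18881 [0.5585 0.0948 0.1172]
wrist bezel_knob 0.84 [58.2, 309.2] 19342 [0.5585 0.0952 0.1172]
rim 6287 ((0.5585245490074158, 0.0962393581867218), 0.06117594242095947)
knobtop 709 ((0.5064001083374023, 0.08739864081144333), 0.009151602163910866)
top zero_mark 0.74 [250.5, 299.8] 1004 [0.5629 0.1114 0.1175]
top bezel_knob 0.69 [248.2, 298.6] 932 [0.5643 0.1115 0.1171]
rim 249 ((0.5573801398277283, 0.09500043094158173), 0.06093701347708702)
knobtop 746 ((0.5542804002761841, 0.06570859998464584), 0.0614871084690094)
scene zero_mark 0.59 [244.4, 354.8] 1844 [0.5572 0.0933 0.1213]
scene zero_mark 0.2 [309.8, 234.0] 1215 [ 0.7883 -0.0642  0.0734]
scene needle_tip 0.46 [246.5, 355.4] 2 [0.5617 0.0944 0.1243]
scene bezel_knob 0.91 [248.8, 354.4] 1960 [0.5565 0.0927 0.1203]
rim 588 ((0.5609785914421082, 0.09475796669721603), 0.06137191131711006)
knobtop 2231 ((0.552566409111023, 0.055886369198560715), 0.06170155480504036)
```

View pics/w3.png

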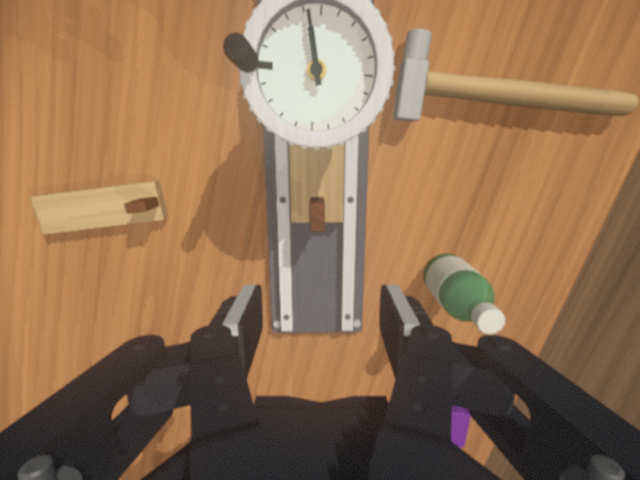

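The wrist view shows the needle tip at (10,309), the zero bar at (65,265), the knob top at (50,240) and the hub at (68,317). The board stays home. Next I'll measure the angles accurately.

```bash
cat >> h.py <<'E'
def dial(n,c=None):
    im=env.get_image(n); A=cloud(im,np.ones((480,640),bool))
    P=A[np.hypot(A[:,0]-.5585,A[:,1]-.0955)<.075]
    R=P[abs(P[:,2]-.129)<.0025]; (x,y),rr=cv2.minEnclosingCircle(R[:,:2].astype(np.float32))
    q=np.linalg.lstsq(np.c_[2*R[:,:2],np.ones(len(R))],(R[:,:2]**2).sum(1),rcond=None)[0][:2]
    c=np.array([x,y]) if c is None else c
    K_=P[(P[:,2]>.16)&(P[:,2]<.172)]; k=np.array(cv2.minEnclosingCircle(K_[:,:2].astype(np.float32))[0]) if len(K_) else c
    # dark marks on the plane of the face: ring sampling of polar image
    th=np.radians(np.arange(0,360,.5)); out=[]
    g=cv2.cvtColor(im["frame"],cv2.COLOR_RGB2GRAY).astype(np.float32)
    for z in(.122,.118):
        for r in(.020,.027,.033,.039):
            px=np.array([w2p(im,[c[0]+r*np.cos(t),c[1]+r*np.sin(t),z]) for t in th],np.float32)
            v=cv2.remap(g,px[:,1].reshape(1,-1),px[:,0].reshape(1,-1),1)[0]
            d=np.nonzero(v<90)[0]; seg=np.split(d,np.nonzero(np.diff(d)>3)[0]+1) if len(d) else []
            out.append((z,r,[(s[0]/2,s[-1]/2) for s in seg]))
    return c,rr,q,k,out
ang=lambda v:np.degrees(np.arctan2(v[1],v[0]))%360
E
python3 - <<'E'
from h import *
c,rr,q,k,out=dial("wrist")
print(c,rr,q,"knob",k,np.linalg.norm(k-c),ang(k-c))
for o in out: print(*o)
E
```

```text
[0.5586 0.0963] 0.06112431362271309 [0.5591 0.0951] knob [0.5065 0.0873] 0.05284661967630181 189.86226546031895
0.122 0.02 []
0.122 0.027 [(np.float64(112.0), np.float64(113.5))]
0.122 0.033 []
0.122 0.039 [(np.float64(113.0), np.float64(113.0))]
0.118 0.02 []
0.118 0.027 [(np.float64(112.5), np.float64(112.5))]
0.118 0.033 []
0.118 0.039 []
```

Emit:
{"fn": "jog_arm", "kwargs": {"targets": [[1.6,-0.7,0,0,0,-7],[3.2,-1.4,0,0,0,-14],[4.8,-2.1,0,0,0,-21],[6.4,-2.8,0,0,0,-28],[8.0,-3.4,0,0,0,-35],[9.6,-4.1,0,0,0,-42],[11.2,-4.8,0,0,0,-49],[12.8,-5.4,0,0,0,-56]]}}

```text
time_s: 9.0
position: [0.5049, 0.0878, 0.2714]
tool_rot: [[-0.945, 0.328, 0.0], [0.328, 0.945, -0.0], [-0.0, 0.0, -1.0]]
ft_force: [0.3, 0.2, -0.0]
grip_width: 0.0515
gripper_force: 0.0
```

Emit:
{"fn": "jog_arm", "kwargs": {"targets": [[0,0,2,0,0,-7],[0,0,4,0,0,-14],[0,0,6,0,0,-21],[0,0,7,0,0,-28.5],[0,0,7,0,0,-28.5],[0,0,7,0,0,-28.5]]}}

```text
time_s: 9.5
position: [0.5056, 0.0872, 0.2014]
tool_rot: [[-0.988, -0.153, -0.0], [-0.153, 0.988, 0.0], [0.0, 0.0, -1.0]]
ft_force: [-0.3, 0.1, 0.6]
grip_width: 0.0515
gripper_force: 0.0
```

Emit:
{"fn": "jog_arm", "kwargs": {"targets": [[0,0,2,0,0,0],[0,0,4,0,0,0],[0,0,5.5,0,0,0],[0,0,6.2,0,0,0],[0,0,6.2,0,0,0],[0,0,6.2,0,0,0]]}}

```text
time_s: 10.0
position: [0.5061, 0.0872, 0.1403]
tool_rot: [[-0.988, -0.155, 0.002], [-0.155, 0.988, -0.0], [-0.001, -0.0, -1.0]]
ft_force: [0.3, -0.7, 0.3]
grip_width: 0.0512
gripper_force: 0.0
```

Emit:
{"fn": "jog_arm", "kwargs": {"targets": [[0,0,0,0,0,0],[0,0,0,0,0,0],[0,0,0,0,0,0],[0,0,0,0,0,0],[0,0,0,0,0,0],[0,0,0,0,0,0],[0,0,0,0,0,0]], "hand": 0, "newtons": 25}}

```text
time_s: 10.58
position: [0.5059, 0.0872, 0.1402]
tool_rot: [[-0.988, -0.156, 0.002], [-0.156, 0.988, -0.0], [-0.002, -0.0, -1.0]]
ft_force: [-0.9, 0.7, 5.9]
grip_width: 0.0172
gripper_force: 24.9
```

Emit:
{"fn": "jog_arm", "kwargs": {"targets": [[-0.03,0.55,0,0,0,6],[-0.12,1.1,0,0,0,12],[-0.26,1.64,0,0,0,18],[-0.46,2.16,0,0,0,24],[-0.71,2.65,0,0,0,30],[-1.01,3.12,0,0,0,36],[-1.36,3.55,0,0,0,42],[-1.75,3.94,0,0,0,48]]}}

```text
time_s: 11.25
position: [0.5172, 0.1293, 0.1402]
tool_rot: [[-0.774, 0.633, 0.002], [0.633, 0.774, 0.0], [-0.001, 0.001, -1.0]]
ft_force: [1.3, 0.7, 5.7]
grip_width: 0.0171
gripper_force: 24.9
```

Emit:
{"fn": "jog_arm", "kwargs": {"targets": [[-0.03,0.55,0,0,0,6],[-0.12,1.1,0,0,0,12],[-0.26,1.64,0,0,0,18],[-0.46,2.16,0,0,0,24],[-0.66,2.57,0,0,0,29],[-0.66,2.57,0,0,0,29],[-0.66,2.57,0,0,0,29]]}}

```text
time_s: 11.83
position: [0.5389, 0.1455, 0.1403]
tool_rot: [[-0.374, 0.927, 0.003], [0.927, 0.374, 0.001], [0.0, 0.003, -1.0]]
ft_force: [2.1, 3.7, 4.5]
grip_width: 0.0166
gripper_force: 24.9
```

```bash
python3 - <<'E'
from h import *
o=env.observe();p=np.array(o["position"]);print(ang(p[:2]-[.5588,.0957]),np.linalg.norm(p[:2]-[.5588,.0957]))
W=env.get_image("wrist");T=env.get_image("scene")
a=cv2.resize(T["frame"][205:285,300:420],None,fx=4,fy=4,interpolation=cv2.INTER_CUBIC)
b=cv2.resize(W["frame"],(427,320)); save("c4",np.hstack([a[:, :370],b]))
E
```

```text
111.75824511676363 0.053613307186940275
```

View pics/c4.png

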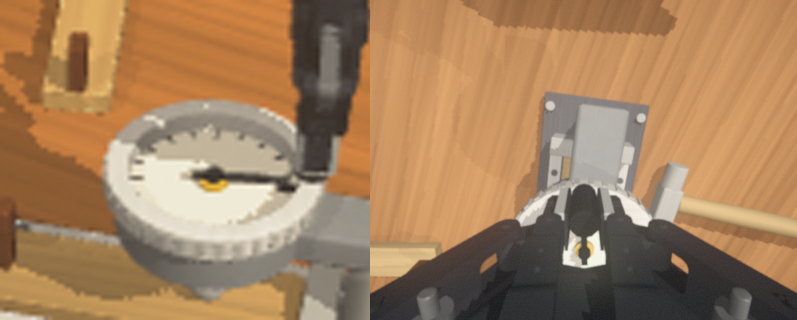

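The needle and the zero mark look nearly in line (scene crop about (285,182)). I'll let go, back off and check.

Emit:
{"fn": "jog_arm", "kwargs": {"targets": [[0,0,0,0,0,0],[0,0,0,0,0,0],[0,0,0,0,0,0],[0,0,0,0,0,0],[0,0,0,0,0,0]], "hand": 0.6}}

```text
time_s: 12.35
position: [0.5378, 0.1445, 0.1391]
tool_rot: [[-0.374, 0.927, -0.001], [0.927, 0.374, -0.0], [0.0, -0.001, -1.0]]
ft_force: [-0.4, 0.1, 0.6]
grip_width: 0.0513
gripper_force: 0.0
```

Emit:
{"fn": "jog_arm", "kwargs": {"targets": [[0,0,-1,0,0,0],[0,0,-3.5,0,0,0],[0,0,-7,0,0,0],[-3,0,-9.5,0,0,0],[-7,0,-10,0,0,0],[-11,0,-12,0,0,0],[-14,0,-14,0,0,0],[-14,0,-14,0,0,0]]}}

```text
time_s: 13.02
position: [0.5929, 0.0096, 0.2835]
tool_rot: [[-0.37, 0.929, 0.007], [0.929, 0.37, -0.003], [-0.005, 0.005, -1.0]]
ft_force: [0.8, 0.4, 0.4]
grip_width: 0.051
gripper_force: 0.0
```

```bash
python3 - <<'E'
from h import *
c,rr,q,k,out=dial("wrist")
print(c,rr,q,"knob",k,np.linalg.norm(k-c),ang(k-c),ang(k-[.5588,.0957]))
for o in out: print(*o)
W=env.get_image("wrist")
for t in("zero_mark","needle_tip","board","board_grip"):
    for r in env.regions_of("wrist",t)[:2]:
        C=cloud(W,r["pixels"]);print(t,round(r["score"],2),r["point"],len(C),np.median(C,0))
r,cc=map(int,w2p(W,[.5588,.0957,.125])); r0=max(0,r-100);c0=max(0,cc-120)
print(r,cc,r0,c0)
save("c5",cv2.resize(W["frame"][r0:r0+180,c0:c0+240],None,fx=3,fy=3,interpolation=cv2.INTER_CUBIC))
E
```

```text
[0.5586 0.0962] 0.06113618239760399 [0.5586 0.0961] knob [0.5386 0.1448] 0.052510713618085056 112.37265677663815 112.40451645451928
0.122 0.02 []
0.122 0.027 []
0.122 0.033 []
0.122 0.039 [(np.float64(112.5), np.float64(114.0))]
0.118 0.02 []
0.118 0.027 []
0.118 0.033 []
0.118 0.039 [(np.float64(110.5), np.float64(111.0)), (np.float64(113.0), np.float64(114.0))]
zero_mark 0.64 [105.1, 324.2] 18534 [0.5559 0.1016 0.1175]
zero_mark 0.33 [146.3, 475.3] 6573 [0.7305 0.1459 0.0245]
needle_tip 0.7 [98.6, 322.8] 435 [0.5543 0.1058 0.1234]
needle_tip 0.34 [147.4, 477.9] 6912 [0.7313 0.1459 0.0243]
board 0.9 [220.3, 303.2] 3491 [ 0.5865 -0.0089  0.0325]
board 0.86 [206.5, 92.8] 5068 [ 0.3442 -0.0929  0.0155]
board_grip 0.94 [218.7, 310.8] 3442 [ 0.5864 -0.0084  0.0325]
board_grip 0.93 [206.4, 96.1] 5082 [ 0.3445 -0.0927  0.0155]
115 321 15 201
```

View pics/c5.png

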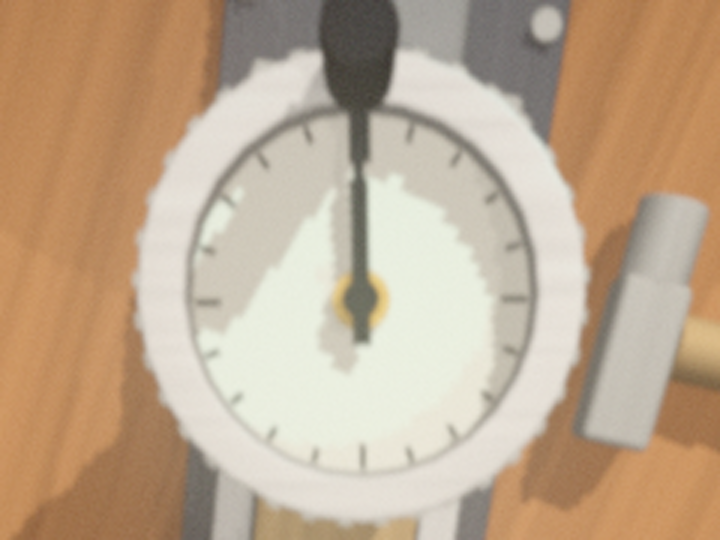

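The needle lies right on the zero bar (crop ≈ (358,140)), below the knob: knob at 112.4°, needle at about 113°. One last check that the board is home, then I'll hand in.

```bash
python3 - <<'E'
from h import *
W=env.get_image("wrist")
C=cloud(W,env.regions_of("wrist","board_grip")[0]["pixels"]);H=C[C[:,2]>.07]
g=np.array(cv2.minAreaRect(H[:,:2].astype(np.float32))[0]);y=np.array([-.2504,.9681])
d=(g-[.5587,.0959])@y
print("grip along gauge y",d,"nose",d+.185)
o=env.observe();print(o["qvel"],o["ft_force"])
if abs(d+.130)<.005: print(env.close_job())
E
```

```text
grip along gauge y 0.04705769 nose 0.23205768999999998
[-0.1713  0.0994 -0.3023 -0.0158 -0.0357 -0.0707] [ 0.447  -0.6179  0.2333]
```

```bash
python3 - <<'E'
from h import *
W=env.get_image("wrist")
C=cloud(W,np.ones((480,640),bool));e=np.array([.5587,.0959])-.13*np.array([-.2504,.9681])
H=C[(C[:,2]>.07)&(C[:,2]<.085)&(np.hypot(*(C[:,:2]-e).T)<.035)]
(g,s,a)=cv2.minAreaRect(H[:,:2].astype(np.float32)*1000);g=np.array(g)/1000;y=np.array([-.2504,.9681])
d=(g-[.5587,.0959])@y
print(len(H),s,a,"grip along gauge y",d,"nose",d+.185)
if abs(d+.130)<.004: print(env.close_job())
E
```

```text
435 (15.88259506225586, 30.37397003173828) 14.676979064941406 grip along gauge y -0.12937153034626006 nose 0.05562846965373994
the job is handed in; nothing more can be done
None
```

The job is handed in: the board is home against the stop (nose measured at gauge y ≈ 55.6 mm) and the zero mark is within about 1° of the needle tip, with the bezel let go and the gripper clear.

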